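# Set up the soup pot on its ring in the serving tray

### The arm

A 7-joint arm with a two-finger parallel gripper is mounted at the origin on the work surface. World frame = base frame: x ahead of the robot, y to its left, z up, the work surface at z = 0. Lengths are in m, angles in rad, forces in N, time in s.
With the tool pointing down it reaches from about 0.4 to 0.875 m from the base axis. Payload 6.5 kg.
Tool frame: the origin (TCP) lies at the very end of the fingers, on their centre line; the grasp point (between the pads) lies 19 mm behind it; z points along the fingers, y is the direction in which the jaws open and shut (so a half turn about z gives the same grasp; the last joint's range is limited). The gripper opens to 85 mm and grips with 20 to 120 N. Pads are 22 mm wide; open, the fingers measure 114 mm over their backs; the gripper's body (76 mm by 85 mm) begins 54 mm behind the grasp point. The pads swing forward as they close: fully open they stand 13 mm farther back than shut.
Start: joints at [1.267, 0.536, -0.004, 1.538, 0.003, 1.067, -0.071], TCP at [0.153, -0.632, 0.231] pointing down, gripper open.
Joint ranges: [-2.7, 2.7], [-0.37, 2.16], [-1.27, 1.26], [0.24, 2.4], [-1.31, 4.45], [0.19, 1.91], [-2.76, 2.76]. Speed limits (rad/s): [2.39, 2.39, 3.14, 3.14, 3.14, 3.14, 3.14].

### API

Orientations are given as [roll, pitch, yaw] about the fixed x, y, z axes, in that order (R = Rz(yaw) Ry(pitch) Rx(roll)).
In Python, from station import telemetry, imaging, workorder gives the robot as it stands.
- The arm moves only by the shell command python3 -m inch 'ROWS' [OPENING] [FORCE]. ROWS is JSON, a list of rows, each a list of 2 entries, a list of its own where there are three numbers: the shift along the tool's x, y, z in cm, then the turn about the tool's z in rad. In form: [[[dx, dy, dz], turn], ...]. A call has 1 to 5 rows; each row shifts and turns the pose as measured when the row begins, along the tool's axes as they then stand; what a row does not reach is not made up. A row lasts 1/8 s, in which the tool goes at most 62.5 mm and 10.7 degrees, less where a joint would pass 70% of its speed; a pose out of reach is approached as far as the arm can. A call is refused whole if a number of a shift passes 6.25 or a number of a turn 0.188, either way. A call with a gripper value outside its range is refused whole. OPENING is the gripper command: -1 is fully open, 1 is shut, values between are in proportion, set as the call begins (- or left out, the last holds). The fingers move at their own pace and stop on an object; FORCE is the grip in N (left out, the last holds). Time passes only in rows, so rows that do not move let the fingers close. It gives the time, the measured TCP pose, the force and the opening at its end, in the units of the state.
- telemetry.observe(): the state, without advancing time (a new reading comes with each control period).
- imaging.camera(name): name is "scene" or "top"; returns a dict with "img" (384x512x3 uint8, red, green, blue), "fx", "fy", "cx", "cy" (pixels), "rvec" (rotation vector, rad) and "tvec" (3), from world to camera coordinates, as OpenCV has them. Camera axes: x right, y down, z forward; pixel columns grow to the right and rows downward; lengths in m; the calibration is good to about 2 mm. A picture is of the moment at which its call begins. There is no depth.
- workorder.close_job(): hands the job in, once; it reports no verdict.
Trained networks look in a picture, given as the dict that the camera call returned (one of the last four; its "shot" number tells which), for a name from the list of things; names that differ only in an ending like _2 or _b are one class to them, and where a whole thing is asked for, a point or a joint stands for the part that bears it (a point fixed in the world has none). Each returns a list of dicts, best first, with "p" (0 to 1); they miss things now and then, are a little off and sometimes report something else, mostly with a low value. They report only what shows in the picture. A call takes as long as a camera call. They do not tell look-alikes from the thing itself.
- imaging.boxes_of(picture, query): "location" ([column, row] in pixels, amid what is visible of it).
- imaging.trace(picture, query): "pixels" (384x512 bool, what is visible of it) and "location" ([column, row] in pixels, amid what is visible of it).
The state is a dict: "time": time; "q": joint angles; "joint_vel": joint speeds; "effort": joint torques, N m; "position": TCP position; "tcp_rot": TCP orientation; "ft_force": force on the tool from outside, world axes, zero at the start; "moment": the same for the moment, N m; "grip_width": finger opening in m.
Only numpy, scipy, OpenCV 4.12 (cv2) and the standard library are available. Lean on these libraries where they do the work, as an engineer would, in place of code of your own. Each camera call takes 0.05 s, during which the arm holds its last target. There are 200 camera calls.

### The job

Make up the soup tray: first lay the larger of the two wooden pot rings flat in the middle of the tray's square bay and let go of it, then stand the lidded soup pot upright on that ring, centred so that an even border of wood shows all round. Keep the pot upright, set it down gently without dropping it, and leave the small ring, the tub and the spoon where they are.

Things in the scene. Friction and masses are not known exactly. Their poses are not given: they have to be found in the camera images.
- ring_mid (a point): centre of the large wooden pot ring, half-way up, on its axis (in the middle of its hole). A flat-topped ring lying flat: outer diameter 120 mm, hole 68 mm (wall 26 mm wide), 28 mm thick, 0.16 kg. z is its axis. It can be pinched across the wall from above, one finger in the hole. It is round: yaw does not matter
- small_ring_mid (a point): centre of the small wooden pot ring, half-way up: outer diameter 88 mm, hole 56 mm, 28 mm thick. Same wood as the large ring. Leave it alone
- pot_mid (a point): point on the axis of the lidded soup pot, 45 mm above its underside. Loose, plain metal cylinder with flat bottom 96 mm in diameter, lid 100 mm in diameter, black rigid carrying handle over the lid; 144 mm high in all, 0.35 to 0.7 kg, z up, the handle bar runs along x. The lid and handle are fixed to the pot. With the pot on the ring in the tray this point is 77 mm above the table
- pot_handle (a point): centre of the pot's carrying handle, 136 mm above the pot's underside and on its axis, right over the pot's centre of mass. The bar runs along this point's x, 80 mm long over all, 16 mm wide and 16 mm high in section, with 64 mm free between its two posts; 30 mm of free height between the lid and the bar's underside
- bay (a point): centre of the floor of the tray's square bay, where the large ring goes; 4 mm above the table. The bay is 190 x 190 mm inside, its rims are 12 mm above the table (8 mm above the bay floor). x points towards the narrow bay
- tray: shallow white serving tray, fixed to the table, 290 mm long (x) by 200 mm wide (y), rims 12 mm high. Origin under its centre; x points from the square bay (190 x 190 mm, centre at x = -45 mm) to the narrow spoon bay (85 mm wide, centre at x = +97 mm)
- tub_mid (a point): centre of a lidded white food tub, 88 mm in diameter, 64 mm high. Leave it alone
- spoon_grip (a point): handle of a 150 mm steel spoon lying in the narrow bay of the tray. Leave it alone
There are look-alikes about, which are no part of the job. Leave any purple or yellow look-alike of the part that bears ring_mid alone.

How it is judged:
On the way, in this order (a step that is already met when the one before it is completed fails the run):
1. the large ring lies flat in the middle of the square bay, within 15 mm, released, with nothing on it (horizontal distance between ring_mid and bay below 0.015 m and angle between ring_mid's own z axis and vertical below 0.06 rad and height (world z) of ring_mid below 0.022 m and linear speed of ring below 0.02 m/s and contact force between each of the fingers, pot and ring below 0.1 N), for 0.2 s.
2. the pot stands upright on the large ring, centred within 10 mm, released (horizontal distance between pot_mid and ring_mid below 0.01 m and angle between pot_mid's own z axis and vertical below 0.05 rad and height (world z) of pot_mid between 0.072 and 0.082 m and contact force between pot and ring above 1.5 N and linear speed of pot below 0.02 m/s and contact force between the fingers and pot below 0.1 N), for 0.2 s.
At the end, for the whole second after the job is handed in: The large ring lies flat on the floor of the square bay, its centre within 15 mm of the bay's centre; the pot stands upright on it (within 0.05 rad), its axis within 10 mm of the ring's; both released and at rest (all of step 2 and horizontal distance between ring_mid and bay below 0.015 m and angle between ring_mid's own z axis and vertical below 0.06 rad and height (world z) of ring_mid below 0.022 m and linear speed of ring below 0.02 m/s and contact force between the fingers and ring below 0.1 N); the robot touches nothing.
It fails at once if the pot is tipped by more than 0.35 rad (angle between pot_mid's own z axis and vertical above 0.35 rad).
It fails at once if the pot is dropped: it falls free of the fingers at more than 0.35 m/s (a drop of about 6 mm) (linear speed of pot above 0.35 m/s and contact force between the fingers and pot below 0.1 N).
It fails at once if the pot is banged down on the ring (over 60 N) (contact force between pot and ring above 60 N).
It fails at once if the small ring, the tub or the spoon is moved by more than 30 mm (distance of any of small_ring_mid, tub_mid, spoon_grip from where it was at the start of the episode above 0.03 m).
It also fails if it takes over 56 s, if anything falls off the work surface, if the arm or the gripper's body presses on something with over 40 N, if the wrist force passes 120 N, or if a joint passes its speed limit or range.

## Working session

There is one attempt and no reset: what is moved stays moved. The work goes in short steps, Python scripts to look and compute and a shell command to move; the robot and the scene stay as the last step left them, time stands still between calls to the robot, and variables do not carry over. Pictures are saved under pics/ and viewed, about 8 in all and at most 12, crops included, and the job is handed in when it is done.

```bash
mkdir -p pics; ls; cat > h.py <<'E'
import numpy as np, cv2
from station import telemetry, imaging, workorder
def K(c): return np.array([[c['fx'],0,c['cx']],[0,c['fy'],c['cy']],[0,0,1.]])
def ray(c,uv,z):
    R=cv2.Rodrigues(np.array(c['rvec'],float))[0]; t=np.array(c['tvec'],float).ravel()
    o=-R.T@t; d=R.T@np.linalg.inv(K(c))@np.array([uv[0],uv[1],1.])
    return o+d*(z-o[2])/d[2]
def proj(c,P):
    return cv2.projectPoints(np.array(P,float).reshape(-1,1,3),np.array(c['rvec'],float),np.array(c['tvec'],float),K(c),None)[0].reshape(-1,2)
def save(c,n,crop=None,s=1):
    im=c['img'][:,:,::-1]
    if crop: a,b,w,h=crop; im=im[b:b+h,a:a+w]
    cv2.imwrite('pics/'+n,cv2.resize(im,None,fx=s,fy=s,interpolation=cv2.INTER_CUBIC))
E
python3 - <<'E'
from h import *
cs={n:imaging.camera(n) for n in('scene','top')}
for n,c in cs.items():
    save(c,n+'0.png',s=1.5)
    R=cv2.Rodrigues(np.array(c['rvec'],float))[0];print(n,'cam at',(-R.T@np.array(c['tvec']).ravel()).round(3))
for n,c in cs.items():
    for q,z in(('ring_mid',.028),('small_ring_mid',.028),('pot_handle',.136),('pot_mid',.07),('tray',.0),('bay',.004),('tub_mid',.05),('spoon_grip',.01)):
        for r in imaging.boxes_of(c,q)[:4]: print(n,q,round(r['p'],2),np.round(r['location']),ray(c,r['location'],z).round(3))
print(telemetry.observe())
E
```

```text
pics
scene cam at [1.092 0.641 1.322]
top cam at [0.359 0.062 1.219]
scene ring_mid 0.94 [341. 280.] [0.515 0.501 0.028]
scene ring_mid 0.87 [307. 217.] [0.409 0.299 0.028]
scene ring_mid 0.79 [370. 223.] [0.294 0.461 0.028]
scene ring_mid 0.72 [334. 179.] [0.234 0.279 0.028]
scene small_ring_mid 0.84 [181. 132.] [ 0.428 -0.256  0.028]
scene small_ring_mid 0.46 [302. 229.] [0.456 0.314 0.028]
scene pot_handle 0.78 [279. 261.] [0.628 0.353 0.136]
scene pot_mid 0.81 [280. 258.] [0.596 0.333 0.07 ]
scene tray 0.82 [206. 198.] [ 0.561 -0.007  0.   ]
scene tray 0.33 [305. 216.] [0.396 0.282 0.   ]
scene bay 0.6 [202. 197.] [ 0.567 -0.016  0.004]
scene tub_mid 0.73 [128. 140.] [ 0.589 -0.352  0.05 ]
scene spoon_grip 0.57 [235. 180.] [0.447 0.024 0.01 ]
top ring_mid 0.9 [178. 194.] [0.436 0.329 0.028]
top ring_mid 0.87 [124. 119.] [0.678 0.512 0.028]
top ring_mid 0.71 [123. 172.] [0.504 0.508 0.028]
top ring_mid 0.59 [191. 266.] [0.208 0.276 0.028]
top small_ring_mid 0.96 [353. 210.] [ 0.399 -0.237  0.028]
top pot_handle 0.88 [171. 144.] [0.576 0.328 0.136]
top pot_handle 0.33 [181. 206.] [
[... 243 characters left out ...]
195.] [0.44  0.019 0.01 ]
{'time': 0.9, 'q': array([ 1.2668209 ,  0.53641025, -0.00441425,  1.53791168,  0.00261103,
        1.06732359, -0.07121293]), 'joint_vel': array([-0.00046627,  0.00227344, -0.00084693, -0.0013819 ,  0.00070033,
        0.00011873,  0.00109383]), 'effort': array([-5.01313334e-04, -5.83325243e+01,  1.04739301e+00, -2.59439707e+01,
        1.24142840e-02,  1.77950664e-03,  3.90971957e-05]), 'position': array([ 0.15310091, -0.63168816,  0.23127854]), 'tcp_rot': array([-3.14154779e+00,  3.43433356e-05,  2.37816625e-01]), 'ft_force': array([ 0.64322393, -1.25557821, -0.38444243]), 'moment': array([ 0.02810727, -0.0441388 ,  0.00683983]), 'grip_width': 0.08551137549049433}
```

View pics/top0.png

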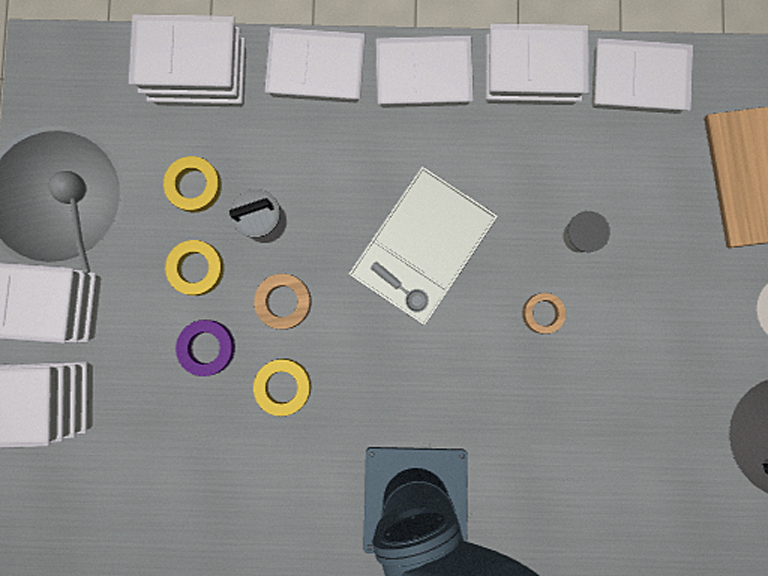

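View pics/scene0.png

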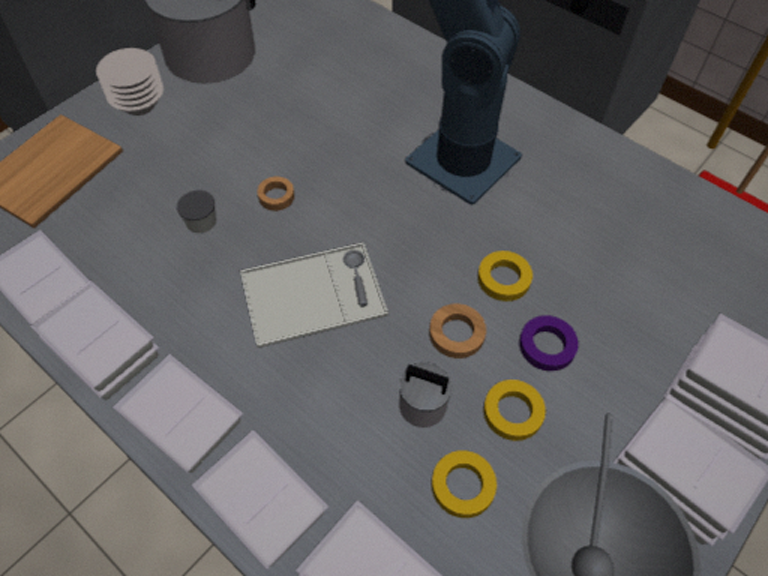

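Candidates for the large ring in top0 (px in the 1.5x picture) are wood (282,301), yellow (190,183), (193,267) and (282,387), purple (205,348), and the small wooden ring (544,313). By the description I choose the wooden one at (282,301). The pot is at (256,214), with its black bar tilted. The tray's square bay is the upper-right part at about (437,228), and the spoon bay is at (400,285).

```bash
cat >> h.py <<'E'
from scipy.optimize import least_squares
A=np.linspace(0,2*np.pi,72,endpoint=False)
def cyl(x,y,r,z0,z1): return np.vstack([np.c_[x+r*np.cos(A),y+r*np.sin(A),0*A+z] for z in(z0,z1)])
def hullc(p):
    h=cv2.convexHull(np.array(p,np.float32)); m=cv2.moments(h); return np.array([m['m10'],m['m01']])/m['m00'],m['m00']
def best(c,q,near,z):
    L=imaging.trace(c,q); L.sort(key=lambda r:np.hypot(*(ray(c,r['location'],z)[:2]-near))); return L[0]
def maskpts(m):
    n,l,s,_=cv2.connectedComponentsWithStats(m.astype(np.uint8)); k=1+np.argmax(s[1:,4]); return np.argwhere(l==k)[:,::-1]
def fitcyl(c,pts,x0,r,z0,z1):
    t,a=hullc(pts); s=least_squares(lambda p:hullc(proj(c,cyl(p[0],p[1],r,z0,z1)))[0]-t,x0)
    return s.x, a, hullc(proj(c,cyl(*s.x,r,z0,z1)))[1]
def trayfit(c,r):
    pts=maskpts(r['pixels']); W=np.array([ray(c,p,.012)[:2] for p in cv2.convexHull(pts.astype(np.int32)).reshape(-1,2)])
    return cv2.minAreaRect(W.astype(np.float32))
def bar(c,near):
    u,v=proj(c,[*near,.136])[0].astype(int); g=c['img'].max(2).astype(int); m=np.zeros(g.shape,bool); w=35
    m[v-w:v+w,u-w:u+w]=g[v-w:v+w,u-w:u+w]<45
    W=np.array([ray(c,p,.14)[:2] for p in maskpts(m)]); return cv2.minAreaRect(W.astype(np.float32))
E
python3 - <<'E'
from h import *
tiles=[]
for n in('scene','top'):
    c=imaging.camera(n)
    r=best(c,'ring_mid',(.43,.31),.02); p=maskpts(r['pixels']); print(n,'ring',fitcyl(c,p,[.43,.31],.06,0,.028),c['img'][r['pixels']].mean(0))
    t=best(c,'tray',(.55,0),0); print('tray',trayfit(c,t))
    b=best(c,'pot_mid',(.58,.33),.07); print('pot',fitcyl(c,maskpts(b['pixels']),[.58,.33],.049,0,.106))
    print('bar',bar(c,(.576,.33)))
    m=[int(v) for v in proj(c,[.5,.33,.05])[0]]; im=c['img'][m[1]-50:m[1]+50,m[0]-60:m[0]+60,::-1]; tiles.append(cv2.resize(im,None,fx=3,fy=3,interpolation=2))
    s=best(c,'spoon_grip',(.44,.02),.01); print('spoon',ray(c,s['location'],.01))
cv2.imwrite('pics/crop.png',np.hstack(tiles))
E
```

```text
scene ring (array([0.41648952, 0.29369895]), 1050.0, 1127.345068206545) [122.02964652  89.54618016  59.84834664]
tray ((0.5504372119903564, -0.005643859505653381), (0.2055390477180481, 0.29106462001800537), 57.41078567504883)
pot (array([0.59585518, 0.34306348]), 1179.0, 1323.3917036610655)
bar ((0.6012719869613647, 0.34736040234565735), (0.03315301984548569, 0.07922270148992538), 19.578453063964844)
spoon [0.43227553 0.02102114 0.01      ]
top ring (array([0.41642455, 0.29515167]), 1068.5, 1133.3422264684923) [174.34220532 138.03422053 101.29277567]
tray ((0.5470178127288818, -0.006426706910133362), (0.20053313672542572, 0.2910824120044708), 56.97286605834961)
pot (array([0.5915645 , 0.34386708]), 992.0, 1061.3391988865333)
bar ((0.5883382558822632, 0.34074872732162476), (0.024642564356327057, 0.08268321305513382), 20.094627380371094)
spoon [0.43758977 0.02576559 0.01      ]
```

View pics/crop.png

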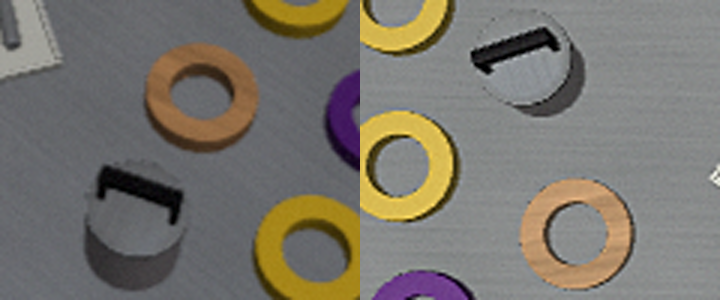

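The crop confirms it: the wooden ring lies between the pot and the purple and yellow look-alikes. Ring at (.4165,.294), pot at about (.592,.343) with its bar at about 110°, bay centre at about (.587,-.030). I'll swing the arm round an arc.

```bash
for i in 1; do python3 -m inch '[[[5.4,-1,0],-0.085],[[5.4,-1,0],-0.085],[[5.4,-1,0],-0.085],[[5.4,-1,0],-0.085],[[5.4,-1,0],-0.085]]' -0.41 40; done
```

```text
time: 2.02
position: [0.3801, -0.4801, 0.2308]
tcp_rot: [3.14, 0.004, 0.665]
ft_force: [0.6, 0.2, 0.1]
grip_width: 0.0599
```

```bash
python3 -m inch '[[[6,-1.3,0],-0.1],[[5.9,-1.3,0],-0.1],[[5.8,-1.3,0],-0.1],[[5.7,-1.3,0],-0.1],[[5.6,-1.3,0],-0.1]]'; python3 -m inch '[[[5.5,-1.2,0],-0.1],[[5.4,-1.2,0],-0.1],[[5.3,-1.2,0],-0.1],[[5.2,-1.2,0],-0.1],[[5.1,-1.2,0],-0.1]]'
cat >> h.py <<'E'
def go(x,y,z,yaw):
    s=telemetry.observe(); p=s['position']; w=s['tcp_rot'][2]; d=np.array([x,y])-p[:2]
    t=(w-yaw+np.pi/2)%np.pi-np.pi/2
    print('shift cm',np.round([100*(np.cos(w)*d[0]+np.sin(w)*d[1]),100*(np.sin(w)*d[0]-np.cos(w)*d[1]),100*(p[2]-z)],2),'turn',round(t,3),'pos',p.round(4),'rot',s['tcp_rot'].round(3),'t',s['time'],'gw',round(s['grip_width'],4),'F',s['ft_force'].round(1))
E
python3 -c "
from h import *
go(.378,.267,.1,2.186)"
```

```text
time: 2.65
position: [0.5222, -0.2128, 0.2303]
tcp_rot: [3.137, 0.005, 1.181]
ft_force: [0.7, -0.9, -0.0]
grip_width: 0.06
time: 3.28
position: [0.5142, 0.0653, 0.2298]
tcp_rot: [3.135, 0.007, 1.699]
ft_force: [0.4, -0.4, 0.5]
grip_width: 0.0603
shift cm [ 21.74 -10.94  12.98] turn -0.487 pos [0.5142 0.0653 0.2298] rot [3.135 0.007 1.699] t 3.275 gw 0.0603 F [ 0.4 -0.4  0.5]
```

```bash
python3 -m inch '[[[5,-1.3,0],-0.098],[[4.9,-1.3,1],-0.098],[[4.8,-1.3,2],-0.098],[[4.7,-1.3,3],-0.098],[[4.6,-1.3,3],-0.098]]'; python3 - <<'E'
from h import *
go(.378,.267,.06,2.186)
for n in('scene','top'):
    c=imaging.camera(n)
    r=best(c,'ring_mid',(.4165,.294),.02); print(n,r['location'],ray(c,r['location'],.02),fitcyl(c,maskpts(r['pixels']),[.4165,.294],.06,0,.028))
E
```

```text
time: 3.9
position: [0.3781, 0.2784, 0.1389]
tcp_rot: [3.128, 0.01, 2.204]
ft_force: [0.6, 0.9, -0.5]
grip_width: 0.0603
shift cm [-0.91 -0.68  7.89] turn 0.018 pos [0.3781 0.2784 0.1389] rot [3.128 0.01  2.204] t 3.9 gw 0.0603 F [ 0.6  0.9 -0.5]
scene [305.4, 216.6] [0.40846792 0.29130383 0.02      ] (array([0.41729553, 0.29389088]), 1064.5, 1128.1031427879352)
top [195.8, 194.1] [0.43743158 0.27124914 0.02      ] (array([0.42779499, 0.28495824]), 775.0, 1129.3089919162448)
```

```bash
python3 -m inch '[[[-0.9,-0.7,2],0.018],[[0,0,3],0],[[0,0,3],0],[[0,0,0],0]]'; python3 - <<'E'
from h import *
go(.378,.267,.005,2.186)
c=imaging.camera('scene');save(c,'s1.png',(230,130,180,140),4)
E
```

```text
time: 4.6
position: [0.3875, 0.2623, 0.0604]
tcp_rot: [3.122, 0.015, 2.17]
ft_force: [0.3, 0.1, -0.2]
grip_width: 0.0604
shift cm [ 0.92 -0.52  5.54] turn -0.016 pos [0.3875 0.2623 0.0604] rot [3.122 0.015 2.17 ] t 4.6 gw 0.0604 F [ 0.3  0.1 -0.2]
```

View pics/s1.png

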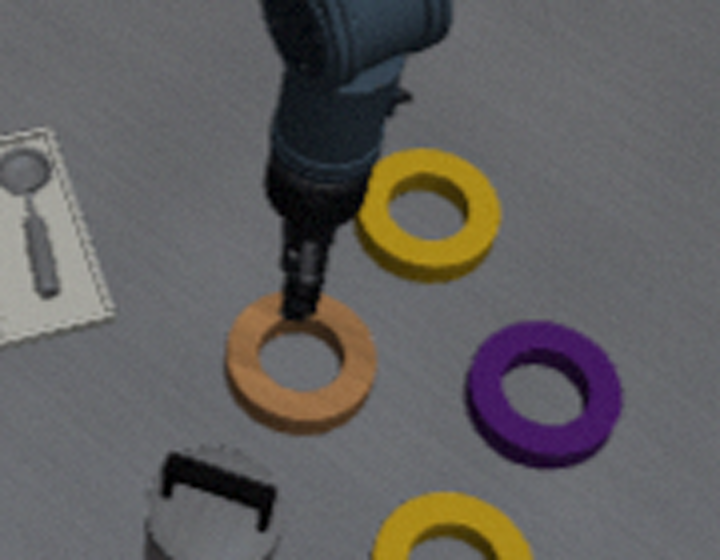

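The open fingers are above the near wall of the wooden ring, so I'll correct the offset and go down.

```bash
python3 -m inch '[[[0.9,-0.5,1],-0.016],[[0,0,2],0],[[0,0,1.5],0],[[0,0,0.7],0],[[0,0,0],0]]'; python3 - <<'E'
from h import *
go(.378,.267,.004,2.186)
E
```

```text
time: 5.28
position: [0.3826, 0.2703, 0.0108]
tcp_rot: [3.112, 0.015, 2.186]
ft_force: [0.4, 0.2, 0.2]
grip_width: 0.0604
shift cm [-0.   -0.57  0.68] turn 0.0 pos [0.3826 0.2703 0.0108] rot [3.112 0.015 2.186] t 5.275 gw 0.0604 F [0.4 0.2 0.2]
```

```bash
python3 -m inch '[[[0,-0.5,0.4],0],[[0,0,0.1],0],[[0,0,0],0]]'; python3 -m inch '[[[0,0,0],0],[[0,0,0],0],[[0,0,0],0],[[0,0,0],0]]' 1 30;  python3 - <<'E'
from h import *
go(.378,.267,.2,2.186)
E
```

```text
time: 5.65
position: [0.3788, 0.2675, 0.0062]
tcp_rot: [3.111, 0.015, 2.186]
ft_force: [-0.4, -0.7, 0.6]
grip_width: 0.0601
time: 6.15
position: [0.3791, 0.2678, 0.0067]
tcp_rot: [3.11, 0.015, 2.186]
ft_force: [-1.1, -0.5, 0.7]
grip_width: 0.0253
shift cm [ -0.    -0.13 -19.33] turn -0.0 pos [0.3791 0.2678 0.0067] rot [3.11  0.015 2.186] t 6.15 gw 0.0253 F [-1.1 -0.5  0.7]
```

```bash
python3 -m inch '[[[0,0,-1],0],[[0,0,-3],0],[[0,0,-3],0],[[-4,0.8,-1],0.08],[[-4.4,0.9,0],0.095]]'; python3 -m inch '[[[-4.5,0.9,0],0.095],[[-4.7,0.9,0],0.095],[[-4.8,0.9,0],0.095],[[-4.9,0.9,0],0.095],[[0,0,0],0]]'; python3 - <<'E'
from h import *
go(.5397,-.028,.06,1.518)
E
```

```text
time: 6.78
position: [0.4349, 0.2075, 0.0926]
tcp_rot: [3.109, 0.008, 2.015]
ft_force: [0.4, -0.2, -2.3]
grip_width: 0.0251
time: 7.4
position: [0.5279, 0.0288, 0.0972]
tcp_rot: [3.106, -0.006, 1.616]
ft_force: [-0.8, 0.3, -1.3]
grip_width: 0.0252
shift cm [-5.72  0.92  3.72] turn 0.098 pos [0.5279 0.0288 0.0972] rot [ 3.106 -0.006  1.616] t 7.4 gw 0.0252 F [-0.8  0.3 -1.3]
```

```bash
python3 -m inch '[[[-3,0.5,1],0.05],[[-2.7,0.4,1.5],0.048],[[0,0,1],0],[[0,0,0],0]]'; python3 - <<'E'
from h import *
go(.5397,-.028,.011,1.518)
for n in('scene','top'):
    c=imaging.camera(n)
    t=best(c,'tray',(.55,0),0); print('tray',trayfit(c,t))
    if n=='scene': save(c,'s2.png',(140,130,150,120),4)
    for r in imaging.trace(c,'ring_mid'):
        print(n,round(r['p'],2),fitcyl(c,maskpts(r['pixels']),[.587,-.03],.06,.055,.083)[0]) if np.hypot(*(ray(c,r['location'],.06)[:2]-[.587,-.03]))<.06 else 0
E
```

```text
time: 7.9
position: [0.5386, -0.0267, 0.0612]
tcp_rot: [3.108, -0.012, 1.518]
ft_force: [0.0, 0.7, -2.4]
grip_width: 0.0253
shift cm [-0.12  0.11  5.02] turn -0.0 pos [ 0.5386 -0.0267  0.0612] rot [ 3.108 -0.012  1.518] t 7.9 gw 0.0253 F [ 0.   0.7 -2.4]
tray ((0.5521556735038757, -0.005362972617149353), (0.20242421329021454, 0.2882522642612457), 56.957855224609375)
scene 0.6 [ 0.58842243 -0.02896579]
tray ((0.5468883514404297, -0.00559881329536438), (0.19918473064899445, 0.29277804493904114), 57.40559768676758)
top 0.49 [0.57499556 0.01514726]
```

View pics/s2.png

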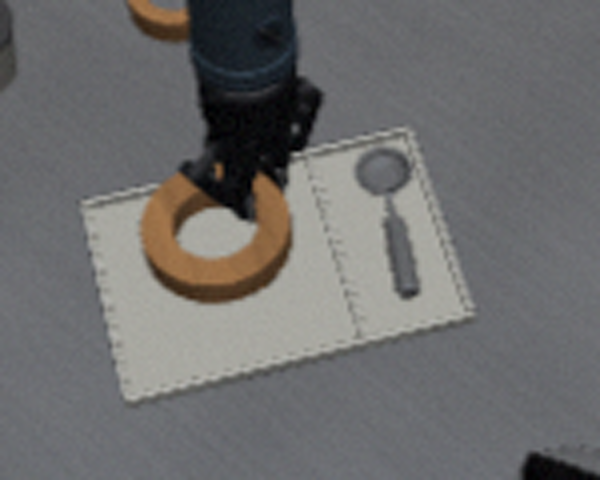

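The ring hangs over the bay, clear of the spoon, so I'll lower it.

```bash
python3 -m inch '[[[-0.1,0,2],0],[[0,0,1.7],0],[[0,0,0.8],0],[[0,0,0.3],0],[[0,0,0],0]]'; python3 -m inch '[[[0,0,0],0]]'; python3 - <<'E'
from h import *
go(.5397,-.028,.0107,1.518)
E
```

```text
time: 8.82
position: [0.5415, -0.0271, 0.0108]
tcp_rot: [3.105, -0.012, 1.519]
ft_force: [-0.1, 0.0, 2.3]
grip_width: 0.0251
time: 8.95
position: [0.5416, -0.0272, 0.0111]
tcp_rot: [3.105, -0.011, 1.519]
ft_force: [-0.4, -0.2, -0.9]
grip_width: 0.0252
shift cm [-0.09 -0.18  0.04] turn 0.001 pos [ 0.5416 -0.0272  0.0111] rot [ 3.105 -0.011  1.519] t 8.95 gw 0.0252 F [-0.4 -0.2 -0.9]
```

```bash
python3 -m inch '[[[0,0,0],0],[[0,0,0],0],[[0,0,0],0]]' -0.1; python3 -m inch '[[[0,0,-2],0],[[0,0,-4],0],[[0,0,-6],0],[[0,0,-6],0],[[0,-5,-2],0]]'; python3 - <<'E'
from h import *
go(.592,.342,.22,1.57+1.92-1.57)
E
```

```text
time: 9.32
position: [0.5429, -0.0272, 0.0121]
tcp_rot: [3.102, -0.012, 1.518]
ft_force: [0.0, 0.3, -0.5]
grip_width: 0.0472
time: 9.95
position: [0.4865, -0.0257, 0.2206]
tcp_rot: [3.099, -0.013, 1.52]
ft_force: [-0.1, -0.1, 0.2]
grip_width: 0.0472
shift cm [37.26  8.67  0.06] turn -0.4 pos [ 0.4865 -0.0257  0.2206] rot [ 3.099 -0.013  1.52 ] t 9.95 gw 0.0472 F [-0.1 -0.1  0.2]
```

```bash
python3 - <<'E'
from h import *
T=[]
for n in('scene','top'):
    c=imaging.camera(n)
    r=best(c,'ring_mid',(.587,-.03),.02); print(n,'ring',fitcyl(c,maskpts(r['pixels']),[.587,-.03],.06,.004,.032))
    t=best(c,'tray',(.55,0),0); print('tray',trayfit(c,t))
    print('bar',bar(c,(.59,.342)))
    u=proj(c,[(.587,-.03,.03),(.592,.342,.136)]).astype(int)
    T.append(np.hstack([cv2.resize(c['img'][v-40:v+40,x-50:x+50,::-1],None,fx=3.5,fy=3.5,interpolation=2) for x,v in u]))
    # model projection of bar top outline for hypothesised pose
    d=np.array([np.cos(1.92),np.sin(1.92)]);e=np.array([-d[1],d[0]])
    P=[[*(np.array([.592,.342])+a*.04*d+b*.008*e),.144] for a,b in((1,1),(1,-1),(-1,-1),(-1,1))]
    q=((proj(c,P)-(u[1]-[50,40]))*3.5+[350,0]); cv2.polylines(T[-1],[q.astype(np.int32)],True,(0,0,255),1)
    # likewise bottom rim/lid
    for r_,z in((.05,.106),(.048,0)): cv2.polylines(T[-1],[((proj(c,cyl(.592,.342,r_,z,z)[:72])-(u[1]-[50,40]))*3.5+[350,0]).astype(np.int32)],True,(0,255,0),1)
cv2.imwrite('pics/m2.png',np.vstack(T))
E
```

```text
scene ring (array([ 0.58943433, -0.02932375]), 993.0, 1051.3713412956567)
tray ((0.5513793230056763, -0.004938021302223206), (0.20626913011074066, 0.2901701331138611), 56.816444396972656)
bar ((0.6013189554214478, 0.34737712144851685), (0.033053264021873474, 0.07922270148992538), 19.578453063964844)
top ring (array([ 0.59775464, -0.01104286]), 583.0, 1108.8161055892706)
tray ((0.5479920506477356, -0.005404084920883179), (0.20168060064315796, 0.29447418451309204), 58.25932693481445)
bar ((0.5883382558822632, 0.34074872732162476), (0.024642564356327057, 0.08268321305513382), 20.094627380371094)
```

View pics/m2.png

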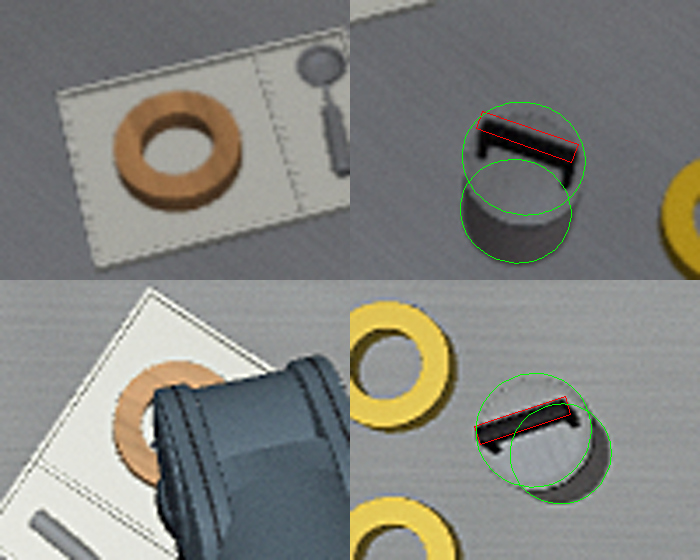

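The ring lies flat in the bay, with its centre at about (.589,-.0295) against the bay's (.5875,-.030). The pot model overlay fits, and the bar sits 3–4 mm further towards the scene camera than I'd assumed, so I'll use (.5935,.343).

```bash
python3 -m inch '[[[5,2.2,0],-0.057],[[5,2,0],-0.057],[[5,1.6,0],-0.057],[[5,1.2,0],-0.057],[[5,1,0],-0.057]]'; python3 - <<'E'
from h import *
go(.5935,.343,.2,1.92)
E
```

```text
time: 10.88
position: [0.5526, 0.2271, 0.2159]
tcp_rot: [3.112, -0.002, 1.8]
ft_force: [0.5, -0.4, 0.3]
grip_width: 0.0474
shift cm [10.35  6.62  1.59] turn -0.12 pos [0.5526 0.2271 0.2159] rot [ 3.112e+00 -2.000e-03  1.800e+00] t 10.875 gw 0.0474 F [ 0.5 -0.4  0.3]
```

```bash
python3 -m inch '[[[4.3,2.9,0],-0.05],[[4.2,2.4,0],-0.05],[[2.2,1,0],-0.02],[[0,0,0],0]]'; python3 - <<'E'
from h import *
go(.5935,.343,.16,1.92)
E
```

```text
time: 11.38
position: [0.5841, 0.3573, 0.2127]
tcp_rot: [3.118, -0.003, 1.931]
ft_force: [-0.2, -1.0, -0.5]
grip_width: 0.0468
shift cm [-1.67  0.38  5.27] turn 0.011 pos [0.5841 0.3573 0.2127] rot [ 3.118e+00 -3.000e-03  1.931e+00] t 11.375 gw 0.0468 F [-0.2 -1.  -0.5]
```

```bash
python3 -m inch '[[[-1.6,0.4,1.5],0.011],[[0,0,2.5],0],[[0,0,1],0],[[0,0,0],0]]'; python3 - <<'E'
from h import *
go(.5935,.343,.117,1.92)
T=[]
for n in('scene','top'):
    c=imaging.camera(n); x,v=proj(c,(.5935,.343,.136))[0].astype(int)
    T.append(cv2.resize(c['img'][v-45:v+45,x-45:x+45,::-1],None,fx=4,fy=4,interpolation=2))
cv2.imwrite('pics/g1.png',np.hstack(T))
E
```

```text
time: 11.88
position: [0.5982, 0.3344, 0.1572]
tcp_rot: [3.122, 0.002, 1.91]
ft_force: [-0.3, 0.8, 0.3]
grip_width: 0.0473
shift cm [ 0.97 -0.16  4.02] turn -0.01 pos [0.5982 0.3344 0.1572] rot [3.122e+00 2.000e-03 1.910e+00] t 11.875 gw 0.0473 F [-0.3  0.8  0.3]
```

View pics/g1.png

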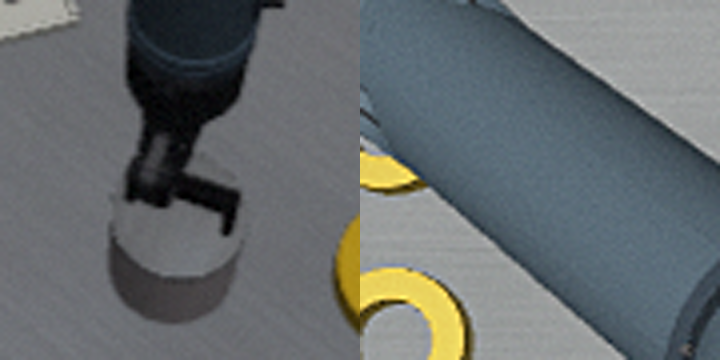

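The fingers straddle the bar but sit about 1 cm off its centre along its length, which matches the computed 0.97 cm. I'll correct that and go down.

```bash
python3 -m inch '[[[0.9,-0.1,0],-0.01],[[0,0,1],0],[[0,0,1.5],0],[[0,0,1],0],[[0,0,0],0]]'; python3 - <<'E'
from h import *
go(.5935,.343,.117,1.92)
E
```

```text
time: 12.6
position: [0.5951, 0.3454, 0.1223]
tcp_rot: [3.118, 0.001, 1.922]
ft_force: [-0.4, -0.7, 0.9]
grip_width: 0.0469
shift cm [-0.17 -0.24  0.53] turn 0.002 pos [0.5951 0.3454 0.1223] rot [3.118e+00 1.000e-03 1.922e+00] t 12.6 gw 0.0469 F [-0.4 -0.7  0.9]
```

```bash
python3 -m inch '[[[-0.1,-0.2,0.4],0],[[0,0,0.1],0],[[0,0,0],0]]'; python3 -m inch '[[[0,0,0],0],[[0,0,0],0],[[0,0,0],0],[[0,0,0],0],[[0,0,0],0]]' 1 80; python3 -m inch '[[[0,0,-0.5],0],[[0,0,-0.5],0],[[0,0,0],0]]';python3 - <<'E'
from h import *
go(.5935,.343,.117,1.92)
E
```

```text
time: 12.98
position: [0.5939, 0.3438, 0.1173]
tcp_rot: [3.117, 0.001, 1.922]
ft_force: [0.2, 0.0, 0.9]
grip_width: 0.0469
time: 13.6
position: [0.594, 0.3439, 0.1181]
tcp_rot: [3.117, 0.001, 1.922]
ft_force: [-0.3, -0.7, -0.6]
grip_width: 0.0145
time: 13.98
position: [0.5925, 0.3424, 0.1263]
tcp_rot: [3.121, 0.002, 1.922]
ft_force: [-0.6, 0.1, -6.4]
grip_width: 0.0147
shift cm [0.02 0.12 0.93] turn 0.002 pos [0.5925 0.3424 0.1263] rot [3.121e+00 2.000e-03 1.922e+00] t 13.975 gw 0.0147 F [-0.6  0.1 -6.4]
```

```bash
python3 -m inch '[[[0,0,-2],0],[[0,0,-3],0],[[0,0,-2],0],[[-2,-0.2,-1],0.03],[[-4,-0.4,0],0.057]]'; python3 -m inch '[[[-4,-0.4,0],0.057],[[-3.9,-0.4,0],0.057],[[-3.9,-0.4,0],0.057],[[-3.8,-0.4,0],0.057],[[-3.8,-0.4,0],0.057]]'; python3 - <<'E'
from h import *
go(.5885,-.0295,.2,1.345)
E
```

```text
time: 14.6
position: [0.6031, 0.2857, 0.2122]
tcp_rot: [3.12, -0.003, 1.838]
ft_force: [-0.4, -0.4, -6.4]
grip_width: 0.0146
time: 15.22
position: [0.6127, 0.076, 0.2118]
tcp_rot: [3.121, -0.003, 1.532]
ft_force: [1.0, -0.0, -6.3]
grip_width: 0.0146
shift cm [-10.64  -2.01   1.18] turn 0.187 pos [0.6127 0.076  0.2118] rot [ 3.121e+00 -3.000e-03  1.532e+00] t 15.225 gw 0.0146 F [ 1.  -0.  -6.3]
```

```bash
python3 -m inch '[[[-3.8,-0.6,0],0.06],[[-3.5,-0.5,0.3],0.06],[[-1.8,-0.3,0.3],0.03],[[-0.5,0,0],0.02],[[0,0,0],0]]'; python3 - <<'E'
from h import *
go(.5885,-.0295,.18,1.36)
E
```

```text
time: 15.85
position: [0.5877, -0.0294, 0.2056]
tcp_rot: [3.122, -0.003, 1.344]
ft_force: [0.5, 0.5, -5.6]
grip_width: 0.0147
shift cm [0.01 0.08 2.56] turn -0.016 pos [ 0.5877 -0.0294  0.2056] rot [ 3.122e+00 -3.000e-03  1.344e+00] t 15.85 gw 0.0147 F [ 0.5  0.5 -5.6]
```

```bash
python3 -m inch '[[[0,0,1.5],0],[[0,0,1.5],0],[[0,0,0.8],0],[[0,0,0],0]]'; python3 - <<'E'
from h import *
go(.5885,-.0295,.151,1.36)
T=[]
p=telemetry.observe()['position']; zb=p[2]-.1181
for n in('scene','top'):
    c=imaging.camera(n)
    L=[r for r in imaging.trace(c,'pot_mid') if np.hypot(*(ray(c,r['location'],.1)[:2]-[.588,-.03]))<.08]
    for r in L[:1]: print(n,'pot',r['p'],fitcyl(c,maskpts(r['pixels']),[.588,-.03],.049,zb,zb+.1))
    b=proj(c,(.5885,-.0295,.07))[0].astype(int)-[50,50]
    im=cv2.resize(c['img'][b[1]:b[1]+100,b[0]:b[0]+100,::-1],None,fx=4,fy=4,interpolation=2)
    f=lambda r_,z,col,ctr:cv2.polylines(im,[((proj(c,cyl(*ctr,r_,z,z)[:72])-b+.5)*4).astype(np.int32)],True,col,1)
    f(.06,.032,(255,0,0),(.5885,-.0295)); f(.048,zb,(0,0,255),p[:2]); f(.05,zb+.098,(0,255,0),p[:2]); T.append(im)
cv2.imwrite('pics/p1.png',np.hstack(T))
E
```

```text
time: 16.35
position: [0.5887, -0.0246, 0.164]
tcp_rot: [3.123, -0.006, 1.351]
ft_force: [-0.3, -0.6, -5.6]
grip_width: 0.0144
shift cm [-0.48  0.09  1.3 ] turn -0.009 pos [ 0.5887 -0.0246  0.164 ] rot [ 3.123 -0.006  1.351] t 16.35 gw 0.0144 F [-0.3 -0.6 -5.6]
scene pot 0.91 (array([ 0.59133077, -0.02449871]), 991.5, 1192.9616411078023)
top pot 0.67 (array([ 0.57610876, -0.01174654]), 541.0, 1017.4051848456729)
```

View pics/p1.png

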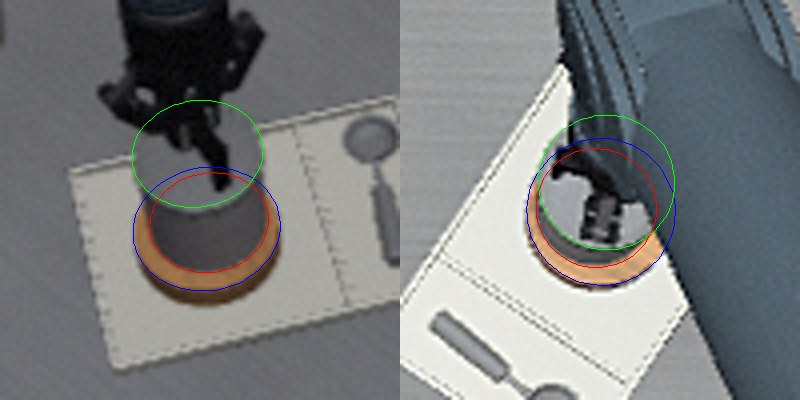

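The overlays agree with both pictures. The pot is about 5 mm off ring centre in y, matching the pose readout, so I'll correct it and then lower gently.

```bash
python3 -m inch '[[[-0.45,0.05,0.3],0],[[0,0,0.3],0],[[0,0,0],0],[[0,0,0.3],0],[[0,0,0],0]]'; python3 - <<'E'
from h import *
go(.5885,-.0295,.150,1.351)
E
```

```text
time: 17.18
position: [0.59, -0.0304, 0.157]
tcp_rot: [3.119, -0.006, 1.349]
ft_force: [-0.4, 0.3, -6.9]
grip_width: 0.0143
shift cm [ 0.06 -0.16  0.7 ] turn -0.002 pos [ 0.59   -0.0304  0.157 ] rot [ 3.119 -0.006  1.349] t 17.175 gw 0.0143 F [-0.4  0.3 -6.9]
```

```bash
python3 -m inch '[[[0,-0.15,0.3],0],[[0,0,0.2],0],[[0,0,0.1],0],[[0,0,0],0]]'; python3 - <<'E'
from h import *
go(.5885,-.0295,.150,1.351)
E
```

```text
time: 17.68
position: [0.5885, -0.0299, 0.1504]
tcp_rot: [3.119, -0.006, 1.349]
ft_force: [0.2, 0.4, -6.5]
grip_width: 0.0145
shift cm [ 0.03 -0.01  0.04] turn -0.002 pos [ 0.5885 -0.0299  0.1504] rot [ 3.119 -0.006  1.349] t 17.675 gw 0.0145 F [ 0.2  0.4 -6.5]
```

```bash
for k in 1; do python3 -m inch '[[[0,0,0.1],0],[[0,0,0],0]]'; python3 -m inch '[[[0,0,0.1],0],[[0,0,0],0]]'; done
```

```text
time: 17.92
position: [0.5891, -0.0297, 0.1502]
tcp_rot: [3.118, -0.006, 1.349]
ft_force: [-1.2, -1.1, -4.9]
grip_width: 0.0145
time: 18.18
position: [0.5896, -0.0294, 0.1501]
tcp_rot: [3.117, -0.006, 1.349]
ft_force: [-1.5, 0.6, -3.3]
grip_width: 0.0147
```

```bash
python3 -m inch '[[[0,-0.05,0.15],0],[[0,0,0],0]]'; python3 -m inch '[[[0,-0.05,0.15],0],[[0,0,0],0]]'
```

```text
time: 18.42
position: [0.5898, -0.0293, 0.1501]
tcp_rot: [3.115, -0.006, 1.349]
ft_force: [-1.6, -0.9, -2.7]
grip_width: 0.0147
time: 18.68
position: [0.5899, -0.0293, 0.15]
tcp_rot: [3.114, -0.006, 1.349]
ft_force: [-0.8, 1.6, -1.9]
grip_width: 0.0143
```

Most of the weight now rests on the ring, so I'll open the fingers.

```bash
python3 -m inch '[[[0,0,0.1],0],[[0,0,0],0]]' ; python3 -m inch '[[[0,0,0],0],[[0,0,0],0],[[0,0,0],0],[[0,0,0],0]]' -0.2; python3 - <<'E'
from h import *
go(.5885,-.0295,.150,1.351)
c=imaging.camera('scene'); b=proj(c,(.5885,-.0295,.07))[0].astype(int)-[50,50]
save(c,'r1.png',(b[0],b[1],100,100),4)
E
```

```text
time: 18.92
position: [0.59, -0.0292, 0.15]
tcp_rot: [3.114, -0.005, 1.349]
ft_force: [-2.3, 0.2, 0.8]
grip_width: 0.0145
time: 19.42
position: [0.5917, -0.0292, 0.1499]
tcp_rot: [3.11, -0.007, 1.349]
ft_force: [-0.0, -0.5, -0.3]
grip_width: 0.0511
shift cm [-0.1  -0.3  -0.01] turn -0.002 pos [ 0.5917 -0.0292  0.1499] rot [ 3.11  -0.007  1.349] t 19.425 gw 0.0511 F [-0.  -0.5 -0.3]
```

View pics/r1.png

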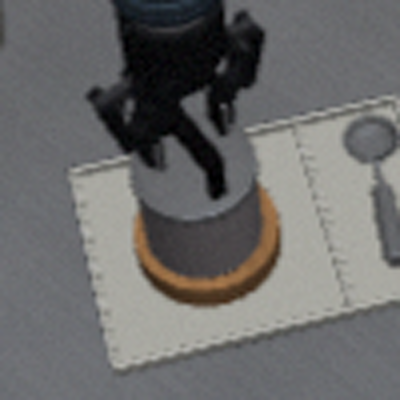

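The pot stands on the ring, with the border looking a bit narrower on the left. I'll retreat and measure it clear of the arm.

```bash
python3 -m inch '[[[0,-0.3,-1],0],[[0,0,-2],0],[[0,0,-4],0],[[0,-2,-4],0],[[0,-6,-2],0]]'; python3 -m inch '[[[0,-6,0],0],[[6,-3,0],-0.09],[[6,-1,0],-0.1],[[6,0,0],-0.1],[[6,0,0],-0.1]]'; cat > chk.py <<'E'
from h import *
import sys
for n in('scene','top'):
    c=imaging.camera(n); im=c['img'].astype(int)
    b=proj(c,(.5885,-.0295,.05))[0].astype(int)-[45,45]
    hsv=cv2.cvtColor(c['img'],cv2.COLOR_RGB2HSV)[b[1]:b[1]+90,b[0]:b[0]+90].astype(int)
    wood=(hsv[...,1]>75)&(hsv[...,0]<25); W=maskpts(wood)+b
    r=fitcyl(c,W,[.588,-.03],.06,.004,.032); print(n,'ring(wood hull)',r[0].round(4),r[1:])
    L=[r for r in imaging.trace(c,'pot_mid') if np.hypot(*(ray(c,r['location'],.1)[:2]-[.588,-.03]))<.08]
    for r in L[:1]: print(n,'pot',fitcyl(c,maskpts(r['pixels']),[.588,-.03],.049,.032,.13))
    L=[r for r in imaging.trace(c,'ring_mid') if np.hypot(*(ray(c,r['location'],.02)[:2]-[.588,-.03]))<.08]
    for r in L[:1]: print(n,'ring(net)',fitcyl(c,maskpts(r['pixels']),[.588,-.03],.06,.004,.032))
    globals()['im_'+n]=(c,b)
T=[]
ctr=(.5885,-.0295)
for n in('scene','top'):
    c,b=globals()['im_'+n]; im=cv2.resize(c['img'][b[1]-5:b[1]+85,b[0]:b[0]+90,::-1],None,fx=4.4,fy=4.4,interpolation=2)
    for r_,z,col in((.06,.032,(255,0,0)),(.048,.032,(0,0,255)),(.05,.13,(0,255,0))):
        cv2.polylines(im,[((proj(c,cyl(*ctr,r_,z,z)[:72])-b+[.5,5.5])*4.4).astype(np.int32)],True,col,1)
    T.append(im)
cv2.imwrite('pics/'+sys.argv[1],np.hstack(T))
E
python3 chk.py c1.png
```

```text
time: 20.1
position: [0.5074, -0.0108, 0.282]
tcp_rot: [3.11, -0.009, 1.348]
ft_force: [-1.4, 0.5, 0.5]
grip_width: 0.0512
time: 20.72
position: [0.4263, 0.2445, 0.2838]
tcp_rot: [3.099, 0.013, 1.738]
ft_force: [1.6, -0.2, 0.2]
grip_width: 0.0511
scene ring(wood hull) [ 0.5937 -0.0214] (782.5, 1059.329819087754)
scene pot (array([ 0.58943247, -0.035353  ]), 1075.0, 1154.9486426151125)
scene ring(net) (array([ 0.59556724, -0.0207103 ]), 761.0, 1061.1333379033022)
top ring(wood hull) [ 0.5737 -0.0233] (729.5, 1109.11277926201)
top pot (array([ 0.59070745, -0.02831672]), 909.0, 997.9250293773366)
top ring(net) (array([ 0.57059483, -0.02209708]), 677.5, 1108.899945757119)
```

View pics/c1.png

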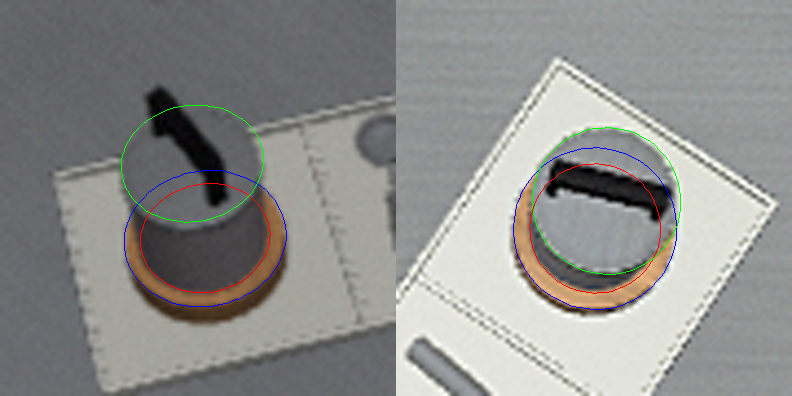

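```bash
python3 -m inch '[[[0,0,0],0],[[0,0,0],0]]'; python3 -c "
from h import *
for n in('scene','top'):
    c=imaging.camera(n)
    for q,z in(('small_ring_mid',.028),('tub_mid',.05),('spoon_grip',.01)):
        for r in imaging.boxes_of(c,q)[:1]: print(n,q,ray(c,r['location'],z).round(3))
print(workorder.close_job())"
```

```text
time: 21.28
position: [0.4273, 0.2386, 0.283]
tcp_rot: [3.101, 0.016, 1.729]
ft_force: [0.4, -1.5, 0.1]
grip_width: 0.0512
scene small_ring_mid [ 0.41  -0.269  0.028]
scene tub_mid [ 0.591 -0.339  0.05 ]
scene spoon_grip [0.442 0.028 0.01 ]
top small_ring_mid [ 0.414 -0.274  0.028]
top tub_mid [ 0.607 -0.02   0.05 ]
top spoon_grip [0.439 0.023 0.01 ]
the job is handed in; nothing more can be done
None
```

The large wooden ring is lying flat in the tray's square bay and the lidded pot is standing on it, both released. The job was handed in at about 21 s of the 56 s allowed, with the arm clear. It reports no verdict, so what follows rests on my own last checks.

- **Ring:** its centre is about 1–2 mm from the bay centre. It lay flat and released in the picture taken before I fetched the pot.
- **Pot:** it came down gently and looks upright. Outline overlays in both cameras put its axis about 3–4 mm from the ring's axis. The wood border is slightly narrower on one side but within the 10 mm limit. Individual estimates disagreed by up to about 7 mm, because the pot and ring partly hide each other in the images.
- **Spoon:** its readings stayed within about 12 mm of those at the start.
- **Tub:** the scene camera puts it within about 15 mm of its start. The top camera's last tub detection was wrong: it landed on the pot.
- **Small ring:** the detector's readings moved by 2–4 cm from the first ones. I put this down to detector error. In the first pictures the ring already sat about 10 pixels from the reported spot in the top view, and the fingers never came down near it. I didn't check this with a separate picture.
- **Gripper tilt:** the tool drifted to a tilt of about 0.03 rad while setting the pot down. I saw no tilt in the pot after release, though I didn't measure it.

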